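# Load the spork and start the steriliser

## Task

Take the bamboo spork out of its white draining stand and stand it, head down, in the narrow well of the steel utensil steriliser. Then start the cycle on the sloping panel: press fully down and let go, one at a time, the long bar key, then the small round key, then the large round key. Never press the square key, press no key before the spork is in the well, and leave the red bottle, the blue cup and the salt shaker where they stand.

Things in the scene. Friction and masses are not known exactly. Their poses are not given: they have to be found in the camera images.
- steriliser: Fixed steel appliance, 185 mm deep (x) by 353 mm wide (y), 187 mm high. Origin: under its middle on the counter; z up; its front, with the sloping key panel, faces its own -x; its y runs along the row of keys. The tall housing's front rises at x = -0.035, close behind the keys. At the -y end is the well; behind the well a black housing 100 mm high from x = -0.01 on.
- panel (a point): Middle of the black key panel, 250 mm along y. It slopes 30 degrees from level, facing up and to -x: its outward normal is (-0.5, 0, 0.866) in the steriliser's frame; the keys move along it. Axes as the steriliser's.
- guard_bar (a point): Middle of the black guard bar, 8 mm thick, 234 mm long along the steriliser's y, its ends bent back into the housing; it passes over the keys: 56 mm above and 2 mm ahead (-x) of the middles of the key tops. It bars a tool coming straight down: reach the keys from the front below it, tool tilted to the panel's normal.
- well_mouth (a point): Centre of the well's mouth, 110 mm above the counter, at the right end (-y) of the steriliser. The opening is 24 mm along the steriliser's x and 46 mm along its y. Axes as the steriliser's.
- well_floor (a point): Centre of the well's floor, 20 mm above the counter, 90 mm below the mouth. Axes as the steriliser's.
- key_bar_top (a point): Long bar key, aluminium, 40 mm along the row (y) by 12 mm. Site at the middle of its top face, which stands 10 mm proud of the panel (same slope as the panel). The four keys stand in a row, 54 mm apart, in any order.
- key_small_top (a point): Small round key, aluminium, 18 mm across. Site at the middle of its top face, which stands 10 mm proud of the panel (same slope as the panel). The four keys stand in a row, 54 mm apart, in any order.
- key_large_top (a point): Large round key, aluminium, 34 mm across. Site at the middle of its top face, which stands 10 mm proud of the panel (same slope as the panel). The four keys stand in a row, 54 mm apart, in any order.
- key_square_top (a point): Square key, aluminium, 25 by 25 mm, not to be pressed. Site at the middle of its top face, which stands 10 mm proud of the panel (same slope as the panel). The four keys stand in a row, 54 mm apart, in any order.
- key_bar (a joint): Travel of the long bar key. 0 is up, 0.006 m fully down; a spring returns it; about 4 N takes it fully down.
- key_small (a joint): Travel of the small round key. 0 is up, 0.006 m fully down; a spring returns it; about 4 N takes it fully down.
- key_large (a joint): Travel of the large round key. 0 is up, 0.006 m fully down; a spring returns it; about 4 N takes it fully down.
- key_square (a joint): Travel of the square key. 0 is up, 0.006 m fully down; a spring returns it; about 4 N takes it fully down.
- spork: Loose bamboo spork, 190 mm long, 30 g, standing head down in the draining stand. Origin: the middle of its tined end; z runs along it to the end of the handle. Head 34 mm wide (along its y) and 7 mm thick (x) up to z = 0.046, then a shoulder; handle 14 mm wide (y) by 8 mm thick (x) from z = 0.056 to 0.190.
- spork_grip (a point): Point on the spork's handle at z = 0.150, 40 mm below the handle's end; good place to grip.
- stand: Fixed white plastic draining stand, 70 mm high, foot 70 by 85 mm; slot 12 mm (x) by 38 mm (y), its floor about 9 mm above the counter. Origin: under its centre; z up.
- red_bottle: Red aluminium bottle, 66 mm across, 200 mm high, loose bystander. Origin: centre of its underside.
- blue_cup: Blue silicone cup, collapsed, 94 mm across, 42 mm high, loose bystander. Origin: centre of its underside.
- shaker: Steel salt shaker, 44 mm across, 80 mm high, loose bystander. Origin: centre of its underside.

How it is judged:
By the outcome, as a careful person would: the job done as asked, in the order asked, and still so for the second after the job is handed in, with the robot touching nothing.
It also fails if it takes over 58 s, if anything falls off the work surface, if the arm or the gripper's body presses on something with over 40 N, if the wrist force passes 120 N, or if a joint passes its speed limit or range.

## Robot

A 7-joint arm with a two-finger parallel gripper is mounted at the origin on the work surface. World frame = base frame: x ahead of the robot, y to its left, z up, the work surface at z = 0. Lengths are in m, angles in rad, forces in N, time in s.
With the tool pointing down it reaches from about 0.375 to 0.925 m from the base axis. Payload 3.1 kg.
Tool frame: the origin (TCP) lies midway between the tips of the shut fingers; the grasp point (between the pads) lies r.pinch_z behind it (r.pinch_z is the distance from the TCP to the grasp point, in m); z points along the fingers, y is the line along which they close (so a half turn about z gives the same grasp; the last joint's range is limited). The gripper opens to 85 mm and grips with 20 to 120 N. Pads are 22 mm wide; open, the fingers measure 114 mm over their backs; the gripper's body (76 mm by 85 mm) begins 54 mm behind the grasp point. The pads swing forward as they close: fully open they stand 13 mm farther back than shut.
Start: joints at [1.186, 0.383, 0.044, 1.598, -0.018, 1.161, -0.05], TCP at [0.184, -0.623, 0.231] pointing down, gripper open.
Joint ranges: [-2.61, 2.61], [-0.41, 2.15], [-1.48, 1.57], [0, 2.5], [-1.57, 4.71], [0.05, 1.97], [-2.85, 2.85]. Speed limits (rad/s): [2.79, 2.79, 3.14, 3.14, 3.14, 3.14, 3.14].

## Interface

Orientations are given as a unit quaternion [x, y, z, w].
In Python, from station import readout, snapshot, r gives the robot as it stands.
- The arm moves only by the tool arm_command, never from a script. Its argument "rows" is a list of rows, each a list of 3 entries, a list of its own where there are three numbers: the turn, a rotation vector about the tool's x, y, z in degrees, then the shift along the tool's x, y, z in mm, then the closure, from -1 (fully open) to 1 (shut). In form: [[[ax, ay, az], [x, y, z], claw], ...]. A call has 1 to 10 rows; each row shifts and turns the commanded pose from where the row before left it, along the tool's axes as they then stand; what a row does not reach is not made up. A row lasts 1/12 s, in which the tool goes at most 41.7 mm and 7.16 degrees, less where a joint would pass 70% of its speed; a pose out of reach is approached as far as the arm can. A call with a gripper value outside its range is refused whole. The fingers move at their own pace and stop on an object; "newtons" is the grip in N (left out, the last holds). Time passes only in rows, so rows that do not move let the fingers close. It gives the time, the measured TCP pose, the force, the opening and the grip force at its end, in the units of the state.
- readout.read_state(): the state, without advancing time (a new reading comes with each control period).
- snapshot(name): name is "side" or "top"; returns a dict with "color" (384x512x3 uint8, red, green, blue), "depth" (384x512 float32, m along the optical axis (not along the pixel's ray), 0 where there is no reading), "fx", "fy", "cx", "cy" (pixels), "dist_coeffs" ([k1, k2, p1, p2, k3] as OpenCV has them; the pictures are not rectified), "world_from_camera" (4x4, takes a point from camera to world coordinates). Camera axes: x right, y up, looking along -z (the intrinsics and any distortion apply to the point x, -y, -z); pixel columns grow to the right and rows downward; lengths in m; the calibration is good to about 2 mm. A picture is of the moment at which its call begins.
- r.sign_off(): hands the job in; it is judged then, once.
The state is a dict: "t": time; "joint_positions": joint angles; "dq": joint speeds; "joint_efforts": joint torques, N m; "tcp_pos": TCP position; "tcp_rot": TCP orientation; "contact_force": force on the tool from outside, world axes, zero at the start; "moment": the same for the moment, N m; "opening": opening from 0.0 (shut) to 1.0 (fully open); "finger_force": force on a finger pad.
Only numpy, scipy, OpenCV 4.12 (cv2) and the standard library are available. Lean on these libraries where they do the work, as an engineer would, in place of code of your own. Each camera call takes 0.05 s, during which the arm holds its last target. There are 200 camera calls.

## Working session

There is one attempt and no reset: what is moved stays moved. The work goes in short steps, Python scripts to look and compute and a tool call to move; the robot and the scene stay as the last step left them, time stands still between calls to the robot, and variables do not carry over. Pictures are saved under pics/ and viewed, at most 10 in all, crops included, and the job is handed in when it is done.

Besides the shell and the picture viewer there is one more tool, called after "Emit:" as a command line: name --argument value ..., lists and objects as JSON in quotes. arm_command: Moves the arm, as the interface text tells. Its arguments: {"type":"object","properties":{"rows":{"type":"array"},"newtons":{"type":"number"}},"required":["rows"]}

```bash
ls; mkdir -p pics; python3 - <<'E'
from station import readout, snapshot, r
import cv2,numpy as np
s=readout.read_state(); print(s, r.pinch_z)
for n in("side","top"):
    d=snapshot(n); cv2.imwrite(f"pics/{n}0.png",d["color"][:,:,::-1]); np.savez(f"{n}0.npz",**d)
    print(n,d["fx"],d["fy"],d["cx"],d["cy"],d["dist_coeffs"],d["world_from_camera"])
E
```

```text
pics
{'t': 0.0, 'joint_positions': array([ 1.18617412,  0.38385573,  0.04383042,  1.59961308, -0.01791679,
        1.16122685, -0.04989554]), 'dq': array([-0.00017251,  0.00074043,  0.00191818,  0.00137975,  0.00142552,
       -0.00091555, -0.00013341]), 'joint_efforts': array([-4.20556153e-04, -4.33465648e+01,  1.02430813e+00, -2.49515015e+01,
        1.06464804e-02,  1.12240459e-02,  1.23304179e-05]), 'tcp_pos': array([ 0.1836128 , -0.62251301,  0.22985562]), 'tcp_rot': array([ 9.89727603e-01,  1.42959559e-01, -2.57714218e-04, -1.33056128e-03]), 'contact_force': array([-0.60426749, -0.91821032, -0.36241767]), 'moment': array([-0.03260193, -0.03755073, -0.0128752 ]), 'finger_force': 0.0, 'opening': 1.0003110401355702} 0.0187
side 352.16555554178666 352.16555554178666 250.6265298698483 185.2602107852187 [-0.00191481  0.          0.          0.          0.        ] [[-0.96335755  0.20526851 -0.17264722  0.4087412 ]
 [-0.26804906 -0.71377521  0.64705074  0.4175749 ]
 [ 0.00958783  0.66961914  0.74264277  0.71320084]
 [ 0.          0.          0.          1.        ]]
top 464.1759265645361 464.1759265645361 258.21457182710293 188.9764400810463 [0.02391287 0.         0.         0.         0.        ] [[ 1.58473584e-03  9.97506419e-01 -7.05580073e-02  4.62193722e-01]
 [-9.99603440e-01 -4.03580451e-04 -2.81567119e-02 -8.07224659e-02]
 [-2.81149767e-02  7.05746477e-02  9.97110208e-01  1.12647568e+00]
 [ 0.00000000e+00  0.00000000e+00  0.00000000e+00  1.00000000e+00]]
```

View pics/side0.png

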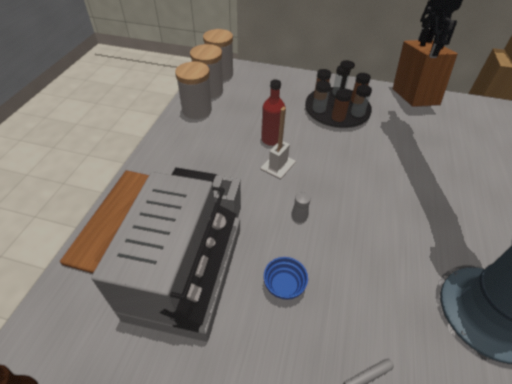

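View pics/top0.png

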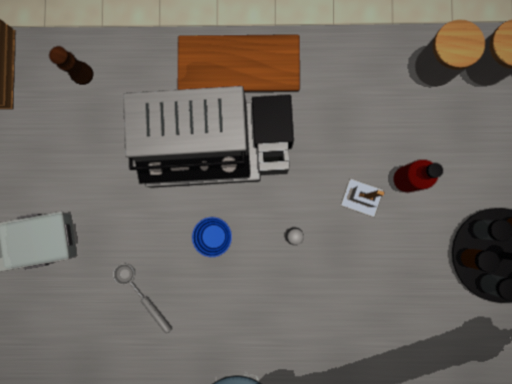

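The side view shows the steriliser at the lower left, with keys near (218,220), (210,243), (200,265) and (194,288), and the spork at (281,130) in the stand. The top view shows the well at (273,155), the stand at (362,197), the handle end near (379,192) and the bottle at (416,176).

```bash
cat > h.py <<'E'
import numpy as np,cv2
def load(n): return dict(np.load(n+".npz"))
def rays(d,uv):
    K=np.array([[d["fx"],0,d["cx"]],[0,d["fy"],d["cy"]],[0,0,1]],float)
    p=cv2.undistortPoints(np.array(uv,float).reshape(-1,1,2),K,d["dist_coeffs"])[:,0]
    c=np.c_[p[:,0],-p[:,1],-np.ones(len(p))]
    T=d["world_from_camera"]; return T[:3,3],c@T[:3,:3].T   # unit depth rays
def plane(d,uv,z):
    o,v=rays(d,uv); return o+v*((z-o[2])/v[:,2])[:,None]
def cloud(d):
    v,u=np.mgrid[0:384,0:512]; o,w=rays(d,np.c_[u.ravel(),v.ravel()])
    return (o+w*d["depth"].reshape(-1,1)).reshape(384,512,3)
def proj(d,P):
    T=np.linalg.inv(d["world_from_camera"]); c=np.atleast_2d(P)@T[:3,:3].T+T[:3,3]
    q=np.c_[c[:,0],-c[:,1],-c[:,2]]; K=np.array([[d["fx"],0,d["cx"]],[0,d["fy"],d["cy"]],[0,0,1]],float)
    return cv2.projectPoints(q,np.zeros(3),np.zeros(3),K,d["dist_coeffs"])[0][:,0]
E
python3 - <<'E'
from h import *
t=load("top0");s=load("side0")
ct,cs=cloud(t),cloud(s)
for n,a in(("table",ct[300,250]),("tableS",cs[200,350]),("house",ct[95,150]),("houseS",cs[260,140])): print(n,a.round(4))
# top face of housing: z>0.17
for nm,c in(("top",ct),("side",cs)):
    for lo,hi in((.175,.2),(.095,.105),(.105,.115)):
        z=c[...,2]; m=(z>lo)&(z<hi)&(c[...,0]>.3)&(c[...,1]>-.3)&(c[...,1]<.35)&(c[...,0]<.8)
        p=c[m][:,:2].astype(np.float32); rc=cv2.minAreaRect(p); print(nm,lo,len(p),rc, np.median(z[m]))
def crop(d,x,y,w,h,k,f): cv2.imwrite(f,cv2.resize(d["color"][y:y+h,x:x+w,::-1],None,fx=k,fy=k,interpolation=cv2.INTER_CUBIC))
a=cv2.resize(s["color"][190:320,150:270,::-1],None,fx=5,fy=5,interpolation=cv2.INTER_CUBIC)
cv2.imwrite("pics/c1.png",a[:600])
crop(t,120,80,200,115,4,"pics/c2.png")
b=np.hstack([cv2.resize(t["color"][150:230,330:450,::-1],None,fx=3.3,fy=6.6/2,interpolation=cv2.INTER_CUBIC)[:264,:396],cv2.resize(s["color"][95:185,240:330,::-1],(396,396))[:264*1,:]]) if 0 else None
A=cv2.resize(t["color"][150:230,330:450,::-1],(600,400),interpolation=cv2.INTER_CUBIC)
B=cv2.resize(s["color"][100:180,255:300,::-1],(225,400),interpolation=cv2.INTER_CUBIC)
cv2.imwrite("pics/c3.png",np.hstack([A,B])[:, :800])
E
```

```text
table [ 0.2747 -0.0294 -0.0067]
tableS [ 0.3089 -0.2243  0.0018]
house [0.7236 0.17   0.1873]
houseS [0.6642 0.1743 0.188 ]
top 0.175 8416 ((0.6421089768409729, -0.03842070698738098), (0.5453426837921143, 0.19422374665737152), 84.0006103515625) 0.18766692084651693
top 0.095 2763 ((0.6444349884986877, -0.04478546977043152), (0.5148646235466003, 0.218864306807518), 86.41926574707031) 0.10049185784286441
top 0.105 1029 ((0.6433756351470947, -0.04687529802322388), (0.5213913321495056, 0.20059067010879517), 84.48433685302734) 0.11031751043560178
side 0.175 9467 ((0.6404052376747131, -0.03868228197097778), (0.5441939234733582, 0.1949722021818161), 83.94849395751953) 0.1867527905181542
side 0.095 1694 ((0.6441437005996704, -0.03770795464515686), (0.5389767289161682, 0.21885840594768524), 85.8655776977539) 0.0998242629603896
side 0.105 1195 ((0.5819523334503174, -0.026174396276474), (0.5621345639228821, 0.14982891082763672), 74.86515808105469) 0.10976188245995722
```

View pics/c1.png

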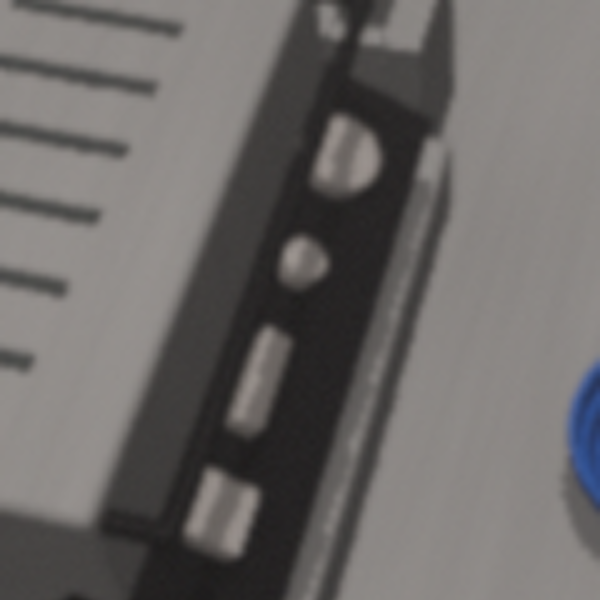

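View pics/c2.png

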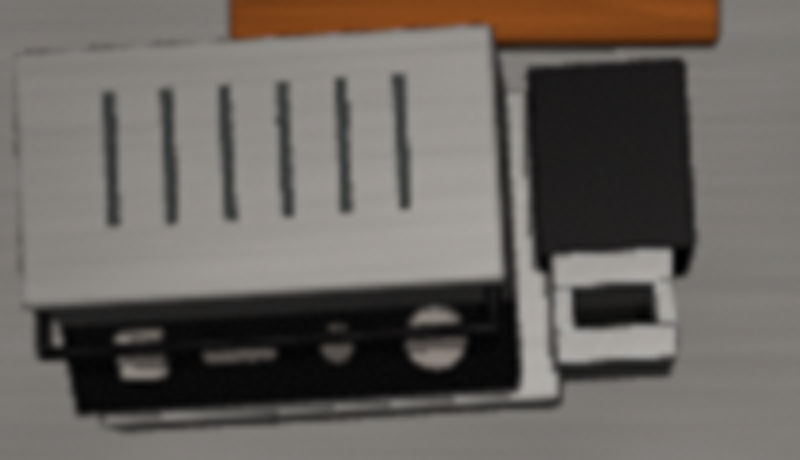

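View pics/c3.png

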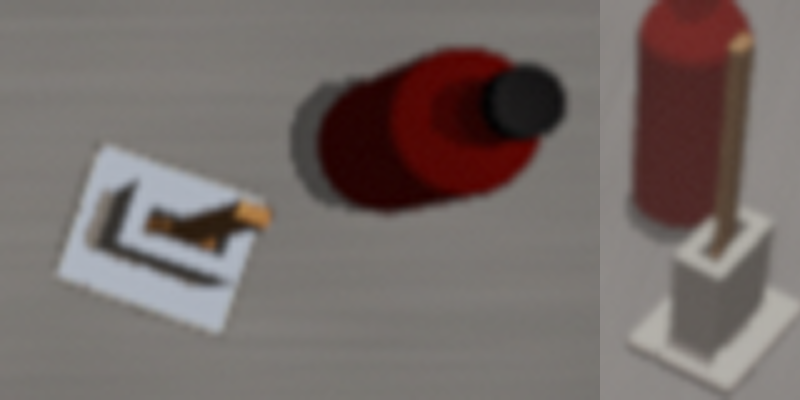

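c1 shows the keys in order from the well end: large (345,155), small (303,262), bar (260,380), square (222,512). In c2 the well opening is at (614,306). In c3 the handle end is at (254,216) in the top view and (740,42) in the side view, and the spork leans towards the bottle.

```bash
python3 - <<'E'
from h import *
t=load("top0");s=load("side0")
ct,cs=cloud(t),cloud(s)
def rect(c,lo,hi,x0,x1,y0,y1,nm):
    z=c[...,2]; m=((z>lo)&(z<hi)&(c[...,0]>x0)&(c[...,0]<x1)&(c[...,1]>y0)&(c[...,1]<y1)).astype(np.uint8)
    n,l,st,_=cv2.connectedComponentsWithStats(m); i=1+st[1:,4].argmax(); p=c[l==i]
    rc=cv2.minAreaRect(p[:,:2].astype(np.float32)); print(nm,len(p),np.round(rc[0],4),np.round(rc[1],4),rc[2],np.median(p[:,2]))
rect(ct,.18,.195,.5,.8,-.12,.4,"house"); rect(cs,.18,.195,.5,.8,-.12,.4,"houseS")
rect(ct,.095,.106,.5,.8,-.2,-.04,"blackhsg")
rect(ct,.104,.116,.5,.66,-.2,-.02,"well"); rect(cs,.104,.116,.5,.66,-.2,-.02,"wellS")
q=lambda P:np.array(P)/4+[120,80]-.375
print("house corners",plane(t,q([(14,54),(490,27),(503,280),(27,305)]),.187).round(4))
print("well op corners",plane(t,q([(573,288),(652,283),(657,322),(576,326)]),.11).round(4))
print("well rim corners",plane(t,q([(551,255),(672,248),(675,356),(556,363)]),.11).round(4))
# keys side
k=np.array([(345,155),(303,262),(260,380),(222,512)])/5+[150,190]-.4
print("keysS z.073?",[cs[int(round(v)),int(round(u))].round(4) for u,v in k])
kt=q([(436,338),(337,344),(239,354),(141,354)])
print("keysT",[ct[int(round(v)),int(round(u))].round(4) for u,v in kt])
# spork top, triangulate
def tri(a,b):
    o1,v1=rays(t,[a]);o2,v2=rays(s,[b]);v1=v1[0];v2=v2[0]
    k=np.linalg.lstsq(np.c_[v1,-v2],o2-o1,rcond=None)[0]; A,B=o1+k[0]*v1,o2+k[1]*v2; return (A+B)/2,np.linalg.norm(A-B)
print("spork end",tri(np.array([254,216])/5+[330,150]-.4,np.array([140,42])/5+[255,100]-.4))
rect(ct,.062,.078,.3,.7,-.45,-.2,"stand");rect(cs,.062,.078,.3,.7,-.45,-.2,"standS")
g=lambda P:np.array(P)/5+[330,150]-.4
print("foot corners",plane(t,g([(102,145),(272,205),(222,333),(58,276)]),.006).round(4))
print("stand top corners T",plane(t,g([(135,180)]),.07).round(4))
print("foot corners S",plane(s,(np.array([(29,345),(130,390),(200,308)])/5+[255,100]-.4),.004).round(4))
sc=np.array([(74,252),(123,278),(174,222)])/5+[255,100]-.4
print("stand top corners S",plane(s,sc,.07).round(4))
print("bottle, shaker, cup", plane(t,[(412.5,174),(294.5,236),(212,237)],.1).round(3))
# handle points by depth in side
m=(cs[...,0]>.4)&(cs[...,0]<.6)&(cs[...,1]>-.4)&(cs[...,1]<-.2)&(cs[...,2]>.085)&(cs[...,2]<.21)
hs=cv2.cvtColor(s["color"],cv2.COLOR_RGB2HSV); m&=(hs[...,0]>7)&(hs[...,0]<25)&(hs[...,1]>60)
p=cs[m]; o=p[:,2].argsort(); print(len(p)); print(p[o][::max(1,len(p)//15)].round(4))
E
```

```text
house 7839 [0.6697 0.0995] [0.1369 0.2527] 3.0011768341064453 0.1878137487104503
houseS 8653 [0.6679 0.0985] [0.1354 0.2498] 3.2630693912506104 0.186863064692389
blackhsg 1840 [ 0.6929 -0.0845] [0.1107 0.0886] 2.2005155086517334 0.1006632011948192
well 601 [ 0.6098 -0.0847] [0.0637 0.0672] 3.8830411434173584 0.11059872794832559
wellS 340 [ 0.6061 -0.0855] [0.0602 0.0681] 3.4464595317840576 0.1096162877945569
house corners [[ 0.7278  0.226   0.187 ]
 [ 0.7407 -0.0207  0.187 ]
 [ 0.6093 -0.0278  0.187 ]
 [ 0.5969  0.2166  0.187 ]]
well op corners [[ 0.6168 -0.0622  0.11  ]
 [ 0.6194 -0.1057  0.11  ]
 [ 0.5978 -0.1084  0.11  ]
 [ 0.5957 -0.0639  0.11  ]]
well rim corners [[ 0.6352 -0.05    0.11  ]
 [ 0.6389 -0.1168  0.11  ]
 [ 0.579  -0.1183  0.11  ]
 [ 0.5752 -0.0529  0.11  ]]
keysS z.073? [array([0.5838, 0.0131, 0.1171]), array([0.5839, 0.0675, 0.1182]), array([0.5803, 0.1215, 0.1179]), array([0.5754, 0.1742, 0.1184])]
keysT [array([0.5884, 0.0118, 0.1186]), array([0.5841, 0.0668, 0.118 ]), array([0.5795, 0.1213, 0.1203]), array([0.5731, 0.1601, 0.1757])]
spork end (array([ 0.52057001
[... 427 characters left out ...]
2692  0.004 ]
 [ 0.5015 -0.2508  0.004 ]
 [ 0.4764 -0.3259  0.004 ]]
stand top corners S [[ 0.5439 -0.2806  0.07  ]
 [ 0.514  -0.2679  0.07  ]
 [ 0.4966 -0.3198  0.07  ]]
bottle, shaker, cup [[ 0.568 -0.391  0.1  ]
 [ 0.431 -0.132  0.1  ]
 [ 0.429  0.05   0.1  ]]
155
[[ 0.5204 -0.2896  0.0861]
 [ 0.5247 -0.2934  0.0959]
 [ 0.5174 -0.2947  0.1035]
 [ 0.5199 -0.2908  0.113 ]
 [ 0.5167 -0.2975  0.1218]
 [ 0.521  -0.2897  0.1304]
 [ 0.5191 -0.2913  0.1362]
 [ 0.5249 -0.2908  0.145 ]
 [ 0.5177 -0.2912  0.1527]
 [ 0.5235 -0.291   0.161 ]
 [ 0.5173 -0.2953  0.1686]
 [ 0.5249 -0.2929  0.1749]
 [ 0.5253 -0.2926  0.1811]
 [ 0.5183 -0.2925  0.1887]
 [ 0.5156 -0.3015  0.1949]
 [ 0.5195 -0.2942  0.1991]]
```

Emit:
arm_command --rows '[[[0, 0, -6.7], [0, 0, 0], -1], [[0, 0, -6.7], [0, 0, 0], -1], [[0, 0, -6.7], [0, 0, 0], -1], [[0, 0, -6.7], [0, 0, 0], -1], [[0, 0, -6.7], [0, 0, 0], -1], [[0, 0, -6.7], [0, 0, 0], -1], [[0, 0, -6.7], [0, 0, 0], -1], [[0, 0, -6.7], [0, 0, 0], -1], [[0, 0, 0], [0, 0, 0], -1]]' --newtons 40

```text
t: 0.85
tcp_pos: [0.1836, -0.623, 0.2305]
tcp_rot: [0.818, 0.575, 0.0, -0.001]
contact_force: [0.5, -0.4, 0.1]
opening: 1.001
finger_force: 0.0
```

```bash
cat >> h.py <<'E'
from scipy.spatial.transform import Rotation as R
def go(pos,y_ang=None,tilt=0):
    """delta (tool frame) from measured pose to TCP pos with tool-y heading y_ang; tilt about row -> z leans +x"""
    from station import readout
    s=readout.read_state(); C=R.from_quat(s["tcp_rot"])
    M=C.as_matrix(); print("t",round(s["t"],2),"pos",s["tcp_pos"].round(4),"y_ang",np.degrees(np.arctan2(M[1,1],M[0,1])).round(2),"z",M[:,2].round(3),"F",s["contact_force"].round(1),"open",round(s["opening"],3))
    if y_ang is not None:
        a=np.radians(y_ang); z=np.array([0,0,-1.]); y=np.array([np.cos(a),np.sin(a),0])
        T=R.from_matrix(np.c_[np.cross(y,z),y,z])
        if tilt: T=R.from_rotvec(-np.radians(tilt)*np.array([-np.sin(np.radians(3)),np.cos(np.radians(3)),0]))*T
        print("turn",np.degrees((C.inv()*T).as_rotvec()).round(2)); C=T
    print("shift mm, target axes",(C.inv().apply(np.array(pos)-s["tcp_pos"])*1000).round(1)); return s
E
python3 -c "
from h import *
go([.5206,-.2975,.23],-19.8)"
```

```text
t 0.85 pos [ 0.1836 -0.623   0.2305] y_ang -19.86 z [-0.     0.002 -1.   ] F [ 0.5 -0.4  0.1] open 1.001
turn [-0.04 -0.08 -0.06]
shift mm, target axes [420.4 206.8   0.5]
```

Emit:
arm_command --rows '[[[0, 0, 0], [37, 18.2, 0], -1], [[0, 0, 0], [37, 18.2, 0], -1], [[0, 0, 0], [37, 18.2, 0], -1], [[0, 0, 0], [37, 18.2, 0], -1], [[0, 0, 0], [37, 18.2, 0], -1], [[0, 0, 0], [37, 18.2, 0], -1], [[0, 0, 0], [37, 18.2, 0], -1], [[0, 0, 0], [37, 18.2, 0], -1], [[0, 0, 0], [37, 18.2, 0], -1], [[0, 0, 0], [37, 18.2, 0], -1]]'

```text
t: 1.68
tcp_pos: [0.4821, -0.3362, 0.2311]
tcp_rot: [0.82, 0.572, -0.0, -0.0]
contact_force: [1.2, -0.0, -1.2]
opening: 0.997
finger_force: 0.0
```

Emit:
arm_command --rows '[[[0, 0, 0], [25, 12.4, 0], -1], [[0, 0, 0], [25, 12.4, 0], -1], [[0, 0, 0], [0, 0, 0], -1], [[0, 0, 0], [0, 0, 0], -1], [[0, 0, 0], [0, 0, 0], -1]]'

```text
t: 2.1
tcp_pos: [0.5209, -0.2999, 0.2308]
tcp_rot: [0.82, 0.573, -0.001, -0.0]
contact_force: [0.0, -0.8, -0.3]
opening: 0.999
finger_force: 0.0
```

```bash
python3 -c "
from h import *
go([.5206,-.2975,.14],-19.8)"
```

```text
t 2.1 pos [ 0.5209 -0.2999  0.2308] y_ang -20.08 z [-0.002 -0.    -1.   ] F [ 0.  -0.8 -0.3] open 0.999
turn [-0.07  0.05 -0.28]
shift mm, target axes [ 2.2 -1.1 90.8]
```

Emit:
arm_command --rows '[[[0, 0, -0.3], [2.2, -1.1, 20], -1], [[0, 0, 0], [0, 0, 24], -1], [[0, 0, 0], [0, 0, 24], -1], [[0, 0, 0], [0, 0, 16], -1], [[0, 0, 0], [0, 0, 7], -1], [[0, 0, 0], [0, 0, 0], 0.2], [[0, 0, 0], [0, 0, 0], 0.6], [[0, 0, 0], [0, 0, 0], 1], [[0, 0, 0], [0, 0, 0], 1], [[0, 0, 0], [0, 0, 0], 1]]' --newtons 40

```text
t: 2.93
tcp_pos: [0.5223, -0.2974, 0.1418]
tcp_rot: [0.818, 0.576, 0.001, 0.001]
contact_force: [0.6, -0.1, -0.5]
opening: 0.303
finger_force: 0.0
```

Emit:
arm_command --rows '[[[0, 0, 0], [0, 0, 0], 1], [[0, 0, 0], [0, 0, 0], 1], [[0, 0, 0], [0, 0, 0], 1], [[0, 0, 0], [0, 0, 0], 1]]'

```text
t: 3.27
tcp_pos: [0.5216, -0.2969, 0.1412]
tcp_rot: [0.817, 0.576, -0.0, 0.0]
contact_force: [-2.1, -0.8, 5.3]
opening: 0.086
finger_force: 39.6
```

```bash
python3 - <<'E'
from h import *
from station import snapshot
go([.5206,-.2975,.27],-19.8)
t=snapshot("top");s=snapshot("side")
A=cv2.resize(t["color"][130:250,310:450,::-1],(466,400),interpolation=cv2.INTER_CUBIC)
B=cv2.resize(s["color"][80:190,230:320,::-1],(327,400),interpolation=cv2.INTER_CUBIC)
cv2.imwrite("pics/g1.png",np.hstack([A,B]))
E
```

```text
t 3.27 pos [ 0.5216 -0.2969  0.1412] y_ang -19.66 z [ 0. -0. -1.] F [-2.1 -0.8  5.3] open 0.086
turn [0.02 0.02 0.14]
shift mm, target axes [  -0.8   -0.7 -128.8]
```

View pics/g1.png

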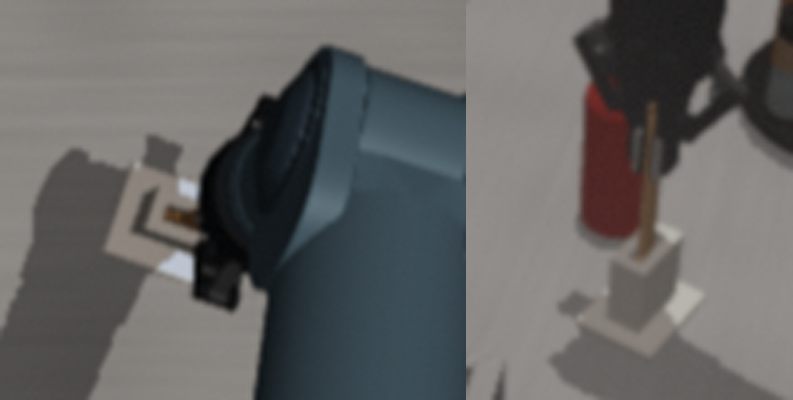

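The gripper holds the handle (right half, about (650,140)) at 7 mm opening and 40 N, and the bottle is untouched. Next I lift it.

Emit:
arm_command --rows '[[[0, 0, 0], [0, 0, -5], 1], [[0, 0, 0], [0, 0, -10], 1], [[0, 0, 0], [0, 0, -20], 1], [[0, 0, 0], [0, 0, -25], 1], [[0, 0, 0], [0, 0, -25], 1], [[0, 0, 0], [0, 0, -25], 1], [[0, 0, 0], [0, 0, -15], 1], [[0, 0, 0], [0, 0, -8], 1], [[0, 0, 0], [0, 0, 0], 1], [[0, 0, 0], [0, 0, 0], 1]]'

```text
t: 4.2
tcp_pos: [0.5213, -0.2968, 0.2731]
tcp_rot: [0.817, 0.576, 0.0, 0.0]
contact_force: [-0.6, 0.1, -0.3]
opening: 0.086
finger_force: 38.9
```

```bash
python3 - <<'E'
from h import *
go([.607,-.085,.275],3)
E
```

```text
t 4.2 pos [ 0.5213 -0.2968  0.2731] y_ang -19.66 z [ 0. -0. -1.] F [-0.6  0.1 -0.3] open 0.086
turn [ 1.000e-02  0.000e+00 -2.266e+01]
shift mm, target axes [207.   96.7  -1.9]
```

Emit:
arm_command --rows '[[[0, 0, -5.6], [0, 0, 0], 1], [[0, 0, -5.7], [0, 0, 0], 1], [[0, 0, -5.7], [0, 0, 0], 1], [[0, 0, -5.6], [0, 0, 0], 1], [[0, 0, 0], [25, 11.7, 0], 1], [[0, 0, 0], [30, 14, 0], 1], [[0, 0, 0], [30, 14, 0], 1], [[0, 0, 0], [30, 14, 0], 1], [[0, 0, 0], [30, 14, 0], 1], [[0, 0, 0], [30, 14, 0], 1]]'

```text
t: 5.03
tcp_pos: [0.5931, -0.1163, 0.2709]
tcp_rot: [0.689, 0.725, -0.001, -0.002]
contact_force: [0.0, -0.7, 0.2]
opening: 0.086
finger_force: 38.9
```

Emit:
arm_command --rows '[[[0, 0, 0], [22, 10, 0], 1], [[0, 0, 0], [10, 5, 0], 1], [[0, 0, 0], [0, 0, 0], 1], [[0, 0, 0], [0, 0, 0], 1], [[0, 0, 0], [0, 0, 0], 1]]'

```text
t: 5.45
tcp_pos: [0.6064, -0.0885, 0.2722]
tcp_rot: [0.69, 0.724, -0.001, -0.0]
contact_force: [1.1, 0.0, -0.4]
opening: 0.087
finger_force: 38.9
```

```bash
python3 - <<'E'
from h import *
from station import snapshot
go([.607,-.085,.275],3)
t=snapshot("top");s=snapshot("side"); np.savez("side1.npz",**s)
print(proj(s,[[.607,-.085,.11],[.607,-.085,.14]]))
A=cv2.resize(t["color"][60:210,180:340,::-1],(426,400),interpolation=cv2.INTER_CUBIC)
B=cv2.resize(s["color"][120:220,190:270,::-1],(320,400),interpolation=cv2.INTER_CUBIC)
cv2.imwrite("pics/w1.png",np.hstack([A,B]))
E
```

```text
t 5.45 pos [ 0.6064 -0.0885  0.2722] y_ang 2.72 z [-0.002 -0.002 -1.   ] F [ 1.1  0.  -0.4] open 0.087
turn [-0.13  0.09 -0.28]
shift mm, target axes [ 3.5  0.8 -2.8]
[[223.55620303 187.21996709]
 [222.91706893 178.26477521]]
```

View pics/w1.png

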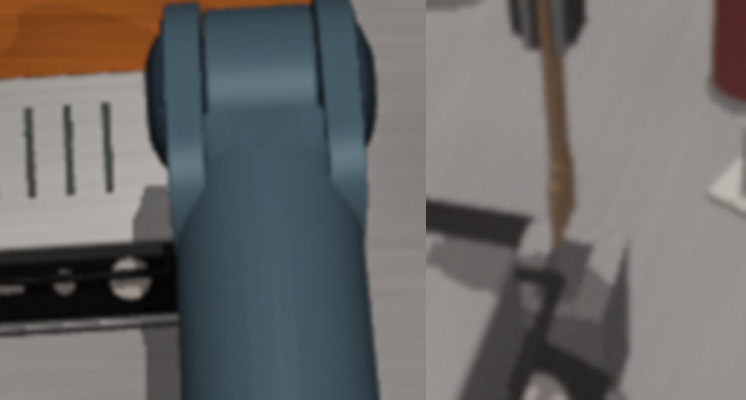

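The right half shows the spork hanging above the well, with its head bottom near (560,243). Its lean in y can't be judged by eye here, so I measure it from depth.

```bash
python3 - <<'E'
from h import *
s=load("side1"); c=cloud(s); hs=cv2.cvtColor(s["color"],cv2.COLOR_RGB2HSV)
m=(hs[...,0]>7)&(hs[...,0]<25)&(hs[...,1]>60)&(c[...,2]>.115)&(c[...,2]<.26)&(c[...,1]<-.03)&(c[...,1]>-.16)&(c[...,0]>.55)&(c[...,0]<.65)
p=c[m]; vu=np.argwhere(m)
for lo in np.arange(.12,.27,.01):
    k=(p[:,2]>=lo)&(p[:,2]<lo+.01)
    if k.sum(): print(lo.round(2),k.sum(),"x",p[k,0].mean().round(4),"y",p[k,1].min().round(4),p[k,1].max().round(4),"uv",vu[k].mean(0)[::-1].round(1))
# expected corners
for z in(.14,.18,.19,.23):
  w=.017 if z<.187 else .007
  print(z,proj(s,[[.6064,-.0885-w,z],[.6064,-.0885+w,z]]).round(1).tolist())
E
```

```text
0.14 6 x 0.6042 y -0.0992 -0.0739 uv [223.2 177.8]
0.15 14 x 0.6036 y -0.1008 -0.0741 uv [224.  173.6]
0.16 18 x 0.6034 y -0.1003 -0.0734 uv [223.8 170.8]
0.17 18 x 0.6036 y -0.0996 -0.073 uv [223.2 168.4]
0.18 22 x 0.6038 y -0.0977 -0.0733 uv [223.  164.8]
0.19 22 x 0.6046 y -0.0972 -0.078 uv [222.5 161. ]
0.2 14 x 0.6046 y -0.0914 -0.0833 uv [222.6 157. ]
0.21 13 x 0.6042 y -0.0913 -0.0831 uv [222.6 153.5]
0.22 11 x 0.6042 y -0.0879 -0.0819 uv [222.1 150.6]
0.23 15 x 0.6049 y -0.0874 -0.0821 uv [221.5 146.7]
0.24 15 x 0.6046 y -0.0899 -0.0828 uv [221.5 142.9]
0.25 17 x 0.6041 y -0.0912 -0.0831 uv [221.6 138.8]
0.14 [[226.1, 172.0], [221.2, 182.6]]
0.18 [[225.3, 159.2], [220.2, 169.9]]
0.19 [[223.6, 158.9], [221.5, 163.3]]
0.23 [[222.7, 144.8], [220.5, 149.2]]
```

Emit:
arm_command --rows '[[[0, 0, -0.3], [2.8, 0.7, 0], 1], [[0, 0, 0], [0, 0, 8], 1], [[0, 0, 0], [0, 0, 12], 1], [[0, 0, 0], [0, 0, 10], 1], [[0, 0, 0], [0, 0, 0], 1], [[0, 0, 0], [0, 0, 0], 1]]'

```text
t: 6.05
tcp_pos: [0.6067, -0.0824, 0.2413]
tcp_rot: [0.687, 0.727, -0.001, -0.001]
contact_force: [0.6, -0.6, -0.3]
opening: 0.087
finger_force: 38.9
```

Emit:
arm_command --rows '[[[0, 0, 0], [0, 0, 10], 1], [[0, 0, 0], [0, 0, 10], 1], [[0, 0, 0], [0, 0, 5], 1], [[0, 0, 0], [0, 0, 0], 1]]'

```text
t: 6.38
tcp_pos: [0.6065, -0.0823, 0.216]
tcp_rot: [0.687, 0.727, -0.001, -0.002]
contact_force: [-0.4, -0.6, -0.7]
opening: 0.085
finger_force: 38.9
```

Emit:
arm_command --rows '[[[0, 0, 0], [-2.5, 0, 5], 1], [[0, 0, 0], [0, 0, 12], 1], [[0, 0, 0], [0, 0, 12], 1], [[0, 0, 0], [0, 0, 12], 1], [[0, 0, 0], [0, 0, 10], 1], [[0, 0, 0], [0, 0, 5], 1], [[0, 0, 0], [0, 0, 0], 1], [[0, 0, 0], [0, 0, 0], 1]]'

```text
t: 7.05
tcp_pos: [0.6078, -0.0847, 0.1617]
tcp_rot: [0.687, 0.727, -0.0, -0.0]
contact_force: [-0.0, -0.0, 0.7]
opening: 0.085
finger_force: 38.9
```

Emit:
arm_command --rows '[[[0, 0, 0], [0, 0, 3], 1], [[0, 0, 0], [0, 0, 2], 1], [[0, 0, 0], [0, 0, 2], 1], [[0, 0, 0], [0, 0, 0], 1], [[0, 0, 0], [0, 0, 0], 1]]'

```text
t: 7.47
tcp_pos: [0.6081, -0.0849, 0.1554]
tcp_rot: [0.687, 0.727, 0.0, 0.0]
contact_force: [0.5, -0.3, 0.1]
opening: 0.089
finger_force: 38.9
```

Emit:
arm_command --rows '[[[0, 0, 0], [0, 0, 1.5], 1], [[0, 0, 0], [0, 0, 1], 1], [[0, 0, 0], [0, 0, 0], 1], [[0, 0, 0], [0, 0, 0], 0.6], [[0, 0, 0], [0, 0, 0], 0.3], [[0, 0, 0], [0, 0, 0], 0], [[0, 0, 0], [0, 0, 0], -0.2], [[0, 0, 0], [0, 0, 0], -0.2], [[0, 0, 0], [0, 0, 0], -0.2]]'

```text
t: 8.22
tcp_pos: [0.6081, -0.0848, 0.1529]
tcp_rot: [0.687, 0.727, 0.0, 0.0]
contact_force: [-0.2, 0.4, -0.0]
opening: 0.6
finger_force: 0.0
```

Emit:
arm_command --rows '[[[0, 0, 0], [0, 0, -10], -0.2], [[0, 0, 0], [0, 0, -20], -0.2], [[0, 0, 0], [0, 0, -25], -0.2], [[0, 0, 0], [0, 0, -30], -0.2], [[0, 0, 0], [0, 0, -20], -0.2], [[0, 0, 0], [0, 0, -5], -0.2], [[0, 0, 0], [0, 0, 0], -0.2], [[0, 0, 0], [0, 0, 0], -0.2]]'

```text
t: 8.88
tcp_pos: [0.6077, -0.0849, 0.2626]
tcp_rot: [0.687, 0.727, -0.0, -0.0]
contact_force: [0.1, 0.8, -0.5]
opening: 0.603
finger_force: 0.0
```

```bash
python3 - <<'E'
from h import *
from station import snapshot
go([.54,.121,.27],93)
t=snapshot("top");s=snapshot("side"); np.savez("side2.npz",**s)
c=cloud(s); hs=cv2.cvtColor(s["color"],cv2.COLOR_RGB2HSV)
m=(hs[...,0]>7)&(hs[...,0]<25)&(hs[...,1]>60)&(c[...,2]>.115)&(c[...,2]<.26)&(c[...,1]<-.03)&(c[...,1]>-.16)&(c[...,0]>.55)&(c[...,0]<.65)
p=c[m]
for lo in np.arange(.11,.25,.02):
    k=(p[:,2]>=lo)&(p[:,2]<lo+.02)
    if k.sum(): print(lo.round(2),k.sum(),p[k].mean(0).round(4))
B=cv2.resize(s["color"][80:330,80:330,::-1],(600,600),interpolation=cv2.INTER_CUBIC)
cv2.imwrite("pics/w2.png",B)
E
```

```text
t 8.88 pos [ 0.6077 -0.0849  0.2626] y_ang 3.24 z [-0. -0. -1.] F [ 0.1  0.8 -0.5] open 0.603
turn [-2.000e-02 -1.000e-02 -8.976e+01]
shift mm, target axes [ 56.9 209.1  -7.4]
0.11 17 [ 0.6053 -0.0821  0.1228]
0.13 21 [ 0.6051 -0.0808  0.1397]
0.15 21 [ 0.6046 -0.0808  0.1612]
0.17 28 [ 0.6047 -0.082   0.1799]
0.19 30 [ 0.6053 -0.0825  0.2027]
0.21 4 [ 0.6042 -0.0832  0.2109]
```

View pics/w2.png

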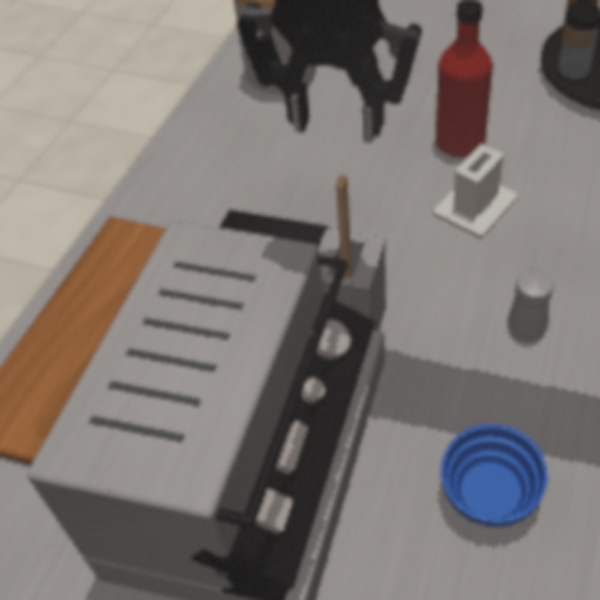

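The spork stands upright in the well at about (343,220), its end at z ≈ 0.211. The bottle, stand, shaker and cup are as before. Next I back away, turn and tilt.

Emit:
arm_command --rows '[[[0, 0, 0], [0, -15, -10], -0.2], [[0, 0, 0], [0, -30, -10], 0], [[0, 0, 0], [0, -35, 0], 1], [[0, 0, 0], [0, -25, 0], 1], [[0, 0, -6.9], [0, 0, 0], 1], [[0, 0, -6.9], [0, 0, 0], 1], [[0, 0, -6.9], [0, 0, 0], 1], [[0, 0, -6.9], [0, 0, 0], 1], [[0, 0, -6.9], [0, 0, 0], 1], [[0, 0, -6.9], [0, 0, 0], 1]]'

```text
t: 9.82
tcp_pos: [0.502, -0.0908, 0.2809]
tcp_rot: [0.383, 0.924, -0.0, -0.002]
contact_force: [-0.1, -0.2, 0.9]
opening: 0.0
finger_force: 0.0
```

Emit:
arm_command --rows '[[[0, 0, -6.9], [0, 0, 0], 1], [[0, 0, -6.9], [0, 0, 0], 1], [[0, 0, -6.9], [0, 0, 0], 1], [[0, 0, -6.9], [0, 0, 0], 1], [[0, 0, -6.9], [0, 0, 0], 1], [[0, 0, -6.9], [0, 0, 0], 1], [[0, 0, -6.9], [0, 0, 0], 1], [[0, 0, 0], [0, 0, 0], 1], [[0, 0, 0], [0, 0, 0], 1]]'

```text
t: 10.57
tcp_pos: [0.5023, -0.0907, 0.2814]
tcp_rot: [-0.024, 1.0, 0.0, -0.001]
contact_force: [-0.2, 0.4, -0.1]
opening: 0.001
finger_force: 0.0
```

```bash
cat >> h.py <<'E'
N=np.array([-.4993,-.0262,.866])
KEY=dict(large=np.array([.5852,.0132,.1178]),small=np.array([.5823,.0671,.1178]),bar=np.array([.5795,.1210,.1178]))
E
python3 - <<'E'
from h import *
s=go(KEY["bar"]+.10*N,93,30); print(s["joint_positions"].round(2), (KEY["bar"]+.10*N).round(3))
go([.5,.119,.275],93)
E
```

```text
t 10.57 pos [ 0.5023 -0.0907  0.2814] y_ang 92.76 z [-0.003  0.001 -1.   ] F [-0.2  0.4 -0.1] open 0.001
turn [ -0.   -30.15  -0.25]
shift mm, target axes [  5.5 207.4  85.7]
[ 0.69  0.12 -0.63  1.84  0.08  1.21  1.66] [0.53  0.118 0.204]
t 10.57 pos [ 0.5023 -0.0907  0.2814] y_ang 92.76 z [-0.003  0.001 -1.   ] F [-0.2  0.4 -0.1] open 0.001
turn [ 0.06 -0.15 -0.24]
shift mm, target axes [ -8.6 209.6   6.4]
```

Emit:
arm_command --rows '[[[0, 0, -0.2], [0, 20, 0], 1], [[0, -6, 0], [0, 28, 0], 1], [[0, -6, 0], [0, 28, 0], 1], [[0, -6, 0], [0, 28, 0], 1], [[0, -6, 0], [0, 28, 0], 1], [[0, -6, 0], [0, 28, 0], 1], [[0, 0, 0], [0, 28, 0], 1], [[0, 0, 0], [0, 19, 0], 1], [[0, 0, 0], [0, 0, 0], 1], [[0, 0, 0], [0, 0, 0], 1]]'

```text
t: 11.4
tcp_pos: [0.4915, 0.1171, 0.2826]
tcp_rot: [-0.027, 0.966, 0.007, 0.259]
contact_force: [-0.8, -0.9, -0.1]
opening: 0.002
finger_force: 0.0
```

```bash
python3 - <<'E'
from h import *
s=go(KEY["bar"]+.04*N,93,30); print(s["joint_positions"].round(2))
E
```

```text
t 11.4 pos [0.4915 0.1171 0.2826] y_ang 93.2 z [ 0.499  0.028 -0.866] F [-0.8 -0.9 -0.1] open 0.002
turn [ 0.09 -0.    0.18]
shift mm, target axes [  6.1  -0.7 146.8]
[ 0.62 -0.3  -0.88  2.21 -0.19  0.62  1.45]
```

Emit:
arm_command --rows '[[[0, 0, 0.2], [6, 0, 15], 1], [[0, 0, 0], [0, 0, 30], 1], [[0, 0, 0], [0, 0, 30], 1], [[0, 0, 0], [0, 0, 30], 1], [[0, 0, 0], [0, 0, 25], 1], [[0, 0, 0], [0, 0, 12], 1], [[0, 0, 0], [0, 0, 4], 1], [[0, 0, 0], [0, 0, 0], 1], [[0, 0, 0], [0, 0, 0], 1]]'

```text
t: 12.15
tcp_pos: [0.5378, 0.1118, 0.1779]
tcp_rot: [-0.023, 0.968, 0.0, 0.248]
contact_force: [0.5, 0.0, -0.2]
opening: 0.001
finger_force: 0.0
```

```bash
python3 - <<'E'
from h import *
from station import snapshot
s=go(KEY["bar"]-.006*N,93,30); print(s["joint_positions"].round(2))
s=snapshot("side");t=snapshot("top")
A=cv2.resize(t["color"][60:210,110:310,::-1],(400,300),interpolation=cv2.INTER_CUBIC)
B=cv2.resize(s["color"][180:330,150:280,::-1],(400,460),interpolation=cv2.INTER_CUBIC)
o=np.zeros((460,800,3),np.uint8); o[:300,:400]=A; o[:,400:]=B
cv2.imwrite("pics/k1.png",o)
E
```

```text
t 12.15 pos [0.5378 0.1118 0.1779] y_ang 92.52 z [ 0.481  0.012 -0.877] F [ 0.5  0.  -0.2] open 0.001
turn [-0.75 -1.26 -0.13]
shift mm, target axes [-6.5  7.  79.1]
[ 0.78  0.14 -1.18  2.22  0.67  0.48  0.71]
```

View pics/k1.png

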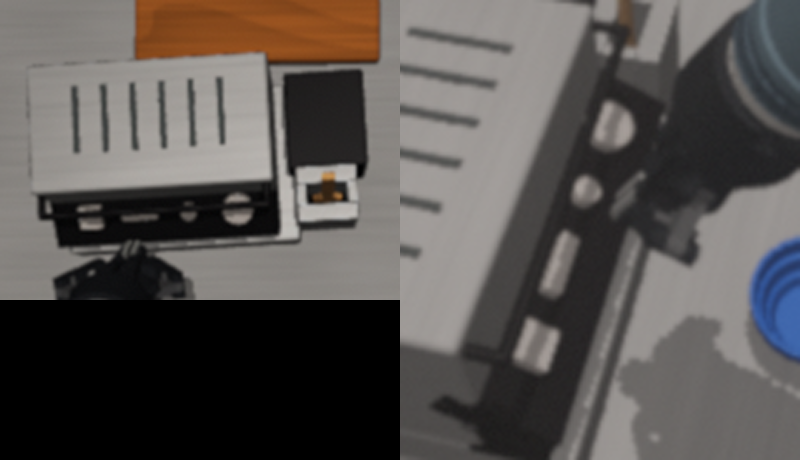

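The fingers are at about (130,245) in the top view, in front of the bar key (140,215), and the spork is in the well (325,190). The pose fell a little short, so I correct it slowly.

Emit:
arm_command --rows '[[[-0.7, -1.2, -0.1], [-3, 3.5, 0], 1], [[0, 0, 0], [-3.5, 3.5, 0], 1], [[0, 0, 0], [0, 0, 0], 1], [[0, 0, 0], [0, 0, 0], 1]]'

```text
t: 12.58
tcp_pos: [0.5437, 0.1206, 0.1828]
tcp_rot: [-0.027, 0.965, 0.006, 0.26]
contact_force: [-0.0, 0.5, 0.8]
opening: 0.003
finger_force: 0.0
```

```bash
python3 - <<'E'
from h import *
s=go(KEY["bar"]-.006*N,93,30); print(s["joint_positions"].round(2))
E
```

```text
t 12.58 pos [0.5437 0.1206 0.1828] y_ang 93.12 z [ 0.502  0.025 -0.865] F [-0.   0.5  0.8] open 0.003
turn [-0.08  0.14  0.18]
shift mm, target axes [ 1.5 -1.5 80.2]
[ 0.76  0.13 -1.18  2.22  0.69  0.46  0.68]
```

Emit:
arm_command --rows '[[[0, 0, 0.2], [1.5, -1.5, 5], 1], [[0, 0, 0], [0, 0, 9], 1], [[0, 0, 0], [0, 0, 9], 1], [[0, 0, 0], [0, 0, 9], 1], [[0, 0, 0], [0, 0, 9], 1], [[0, 0, 0], [0, 0, 9], 1], [[0, 0, 0], [0, 0, 5], 1], [[0, 0, 0], [0, 0, 0], 1], [[0, 0, 0], [0, 0, 0], 1]]'

```text
t: 13.33
tcp_pos: [0.5695, 0.1202, 0.1335]
tcp_rot: [-0.025, 0.966, 0.006, 0.259]
contact_force: [0.3, 0.4, 0.8]
opening: -0.004
finger_force: 0.0
```

```bash
python3 - <<'E'
from h import *
s=go(KEY["bar"]-.006*N,93,30); print(s["joint_positions"].round(2))
E
```

```text
t 13.33 pos [0.5695 0.1202 0.1335] y_ang 92.93 z [ 0.5    0.025 -0.866] F [0.3 0.4 0.8] open -0.004
turn [-0.05  0.04 -0.05]
shift mm, target axes [-0.9  0.2 24.7]
[ 0.54  0.29 -0.98  2.2   1.04  0.45  0.38]
```

Emit:
arm_command --rows '[[[0, 0, 0], [-0.9, 0, 6], 1], [[0, 0, 0], [0, 0, 6], 1], [[0, 0, 0], [0, 0, 5], 1], [[0, 0, 0], [0, 0, 3], 1], [[0, 0, 0], [0, 0, 2], 1], [[0, 0, 0], [0, 0, 1], 1], [[0, 0, 0], [0, 0, 0], 1], [[0, 0, 0], [0, 0, 0], 1]]'

```text
t: 14.0
tcp_pos: [0.5821, 0.1207, 0.1146]
tcp_rot: [-0.025, 0.965, 0.006, 0.26]
contact_force: [-0.2, -1.4, 3.0]
opening: 0.001
finger_force: 1.7
```

```bash
python3 - <<'E'
from h import *
s=go(KEY["bar"]-.006*N,93,30); print("Fn",s["contact_force"]@N)
E
```

```text
t 14.0 pos [0.5821 0.1207 0.1146] y_ang 92.93 z [ 0.501  0.025 -0.865] F [-0.2 -1.4  3. ] open 0.001
turn [-0.08  0.11 -0.04]
shift mm, target axes [0.7 0.4 2. ]
Fn 2.7049111839217277
```

Emit:
arm_command --rows '[[[0, 0, 0], [0, 0, 1.5], 1], [[0, 0, 0], [0, 0, 1], 1], [[0, 0, 0], [0, 0, 0], 1], [[0, 0, 0], [0, 0, 0], 1]]'

```text
t: 14.33
tcp_pos: [0.5828, 0.1208, 0.1135]
tcp_rot: [-0.025, 0.965, 0.005, 0.26]
contact_force: [-14.0, -4.7, 20.9]
opening: 0.001
finger_force: 12.3
```

Emit:
arm_command --rows '[[[0, 0, 0], [0, 0, 1], 1], [[0, 0, 0], [0, 0, 1], 1], [[0, 0, 0], [0, 0, 0], 1], [[0, 0, 0], [0, 0, 0], 1]]'

```text
t: 14.67
tcp_pos: [0.5831, 0.1209, 0.113]
tcp_rot: [-0.026, 0.965, 0.003, 0.261]
contact_force: [-28.6, -7.3, 39.2]
opening: -0.002
finger_force: 24.1
```

Force jumped well past the spring's 4 N, so the bar key bottomed. Retreat and go to the small key.

Emit:
arm_command --rows '[[[0, 0, 0], [0, 0, -5], 1], [[0, 0, 0], [0, 0, -9], 1], [[0, 0, 0], [0, 0, -9], 1], [[0, 0, 0], [0, 0, -7], 1], [[0, 0, 0], [0, 0, 0], 1], [[0, 0, 0], [0, -10, 0], 1], [[0, 0, 0], [0, -15, 0], 1], [[0, 0, 0], [0, -15, 0], 1], [[0, 0, 0], [0, -12, 0], 1], [[0, 0, 0], [0, -2, 0], 1]]'

```text
t: 15.5
tcp_pos: [0.5714, 0.0629, 0.1351]
tcp_rot: [-0.023, 0.966, 0.005, 0.258]
contact_force: [0.1, 0.3, 0.5]
opening: 0.0
finger_force: 0.0
```

Emit:
arm_command --rows '[[[0, 0, 0], [0, 0, 0], 1], [[0, 0, 0], [0, 0, 0], 1]]'

```text
t: 15.67
tcp_pos: [0.5717, 0.0669, 0.136]
tcp_rot: [-0.025, 0.965, 0.007, 0.259]
contact_force: [0.5, 0.2, -0.3]
opening: 0.002
finger_force: 0.0
```

```bash
python3 - <<'E'
from h import *
from station import snapshot
s=go(KEY["small"]-.006*N,93,30); print(s["joint_positions"].round(2))
s=snapshot("side"); c=cloud(s)
for k,u,v in(("bar",201,265.6),("sq",194,292)): print(k,c[int(v),int(u)].round(4), [np.median(((c[int(v)-1:int(v)+2,int(u)-1:int(u)+2]).reshape(-1,3)@N))])
E
```

```text
t 15.67 pos [0.5717 0.0669 0.136 ] y_ang 92.97 z [ 0.5    0.026 -0.865] F [ 0.5  0.2 -0.3] open 0.002
turn [ 0.01  0.06 -0.05]
shift mm, target axes [-0.1 -0.4 27.1]
[ 0.7   0.27 -1.    2.22  0.95  0.39  0.57]
bar [0.5825 0.1206 0.1189] [np.float64(-0.19040515063462327)]
sq [0.5755 0.174  0.118 ] [np.float64(-0.190252696634945)]
```

Aligned with the small key; the bar key is back up. Press.

Emit:
arm_command --rows '[[[0, 0, 0], [0, -0.4, 7], 1], [[0, 0, 0], [0, 0, 7], 1], [[0, 0, 0], [0, 0, 5], 1], [[0, 0, 0], [0, 0, 3], 1], [[0, 0, 0], [0, 0, 3], 1], [[0, 0, 0], [0, 0, 2], 1], [[0, 0, 0], [0, 0, 0], 1], [[0, 0, 0], [0, 0, 0], 1]]'

```text
t: 16.38
tcp_pos: [0.5849, 0.0681, 0.1134]
tcp_rot: [-0.026, 0.965, 0.007, 0.26]
contact_force: [-6.8, -0.3, 8.9]
opening: 0.001
finger_force: 5.1
```

```bash
python3 - <<'E'
from h import *
s=go(KEY["small"]-.006*N,93,30); print("Fn",s["contact_force"]@N)
E
```

```text
t 16.38 pos [0.5849 0.0681 0.1134] y_ang 93.07 z [ 0.501  0.026 -0.865] F [-6.8 -0.3  8.9] open 0.001
turn [-0.    0.1   0.08]
shift mm, target axes [ 0.1 -0.9  0.9]
Fn 11.078916428504103
```

Emit:
arm_command --rows '[[[0, 0, 0], [0, 0, 1.5], 1], [[0, 0, 0], [0, 0, 0], 1], [[0, 0, 0], [0, 0, 0], 1]]'

```text
t: 16.63
tcp_pos: [0.5851, 0.0681, 0.113]
tcp_rot: [-0.026, 0.965, 0.005, 0.26]
contact_force: [-18.8, -1.3, 23.2]
opening: -0.004
finger_force: 15.1
```

Emit:
arm_command --rows '[[[0, 0, 0], [0, 0, -5], 1], [[0, 0, 0], [0, 0, -9], 1], [[0, 0, 0], [0, 0, -9], 1], [[0, 0, 0], [0, 0, -6], 1], [[0, 0, 0], [0, 0, 0], 1], [[0, 0, 0], [0, -10, 0], 1], [[0, 0, 0], [0, -15, 0], 1], [[0, 0, 0], [0, -15, 0], 1], [[0, 0, 0], [0, -12, 0], 1], [[0, 0, 0], [0, -2, 0], 1]]'

```text
t: 17.47
tcp_pos: [0.5743, 0.0088, 0.136]
tcp_rot: [-0.023, 0.966, 0.006, 0.259]
contact_force: [0.5, 0.4, -0.4]
opening: -0.003
finger_force: 0.0
```

Emit:
arm_command --rows '[[[0, 0, 0], [0, 0, 0], 1], [[0, 0, 0], [0, 0, 0], 1]]'

```text
t: 17.63
tcp_pos: [0.5744, 0.0126, 0.1366]
tcp_rot: [-0.025, 0.965, 0.007, 0.259]
contact_force: [0.3, 0.9, -0.3]
opening: 0.003
finger_force: 0.0
```

```bash
python3 - <<'E'
from h import *
s=go(KEY["large"]-.006*N,93,30); print(s["joint_positions"].round(2))
E
```

```text
t 17.63 pos [0.5744 0.0126 0.1366] y_ang 92.97 z [ 0.501  0.026 -0.865] F [ 0.3  0.9 -0.3] open 0.003
turn [ 0.    0.08 -0.03]
shift mm, target axes [ 0.   0.  27.7]
[ 0.87  0.28 -1.05  2.22  0.86  0.35  0.77]
```

Emit:
arm_command --rows '[[[0, 0, 0], [0, 0, 7], 1], [[0, 0, 0], [0, 0, 7], 1], [[0, 0, 0], [0, 0, 5], 1], [[0, 0, 0], [0, 0, 3], 1], [[0, 0, 0], [0, 0, 3], 1], [[0, 0, 0], [0, 0, 3], 1], [[0, 0, 0], [0, 0, 1], 1], [[0, 0, 0], [0, 0, 0], 1], [[0, 0, 0], [0, 0, 0], 1]]'

```text
t: 18.38
tcp_pos: [0.588, 0.0143, 0.1129]
tcp_rot: [-0.026, 0.965, 0.005, 0.26]
contact_force: [-20.0, -1.2, 24.5]
opening: -0.001
finger_force: 15.6
```

Emit:
arm_command --rows '[[[0, 0, 0], [0, 0, -5], 1], [[0, 0, 0], [0, 0, -9], 1], [[0, 0, 0], [0, 0, -9], 1], [[0, 0, 0], [0, 0, -9], 1], [[0, 0, 0], [0, 0, -9], 1], [[0, 0, 0], [0, 0, -9], 1], [[0, 0, 0], [0, 0, -9], 1], [[0, 0, 0], [0, 0, -9], 1], [[0, 0, 0], [0, 0, 0], 1], [[0, 0, 0], [0, 0, 0], 1]]'

```text
t: 19.22
tcp_pos: [0.5551, 0.0105, 0.1708]
tcp_rot: [-0.025, 0.965, 0.006, 0.26]
contact_force: [0.3, 0.2, 0.2]
opening: 0.004
finger_force: 0.0
```

```bash
python3 - <<'E'
from h import *
from station import snapshot
go([.5,0,.2])
s=snapshot("side");t=snapshot("top"); c=cloud(s)
for k,u,v in(("large",218,220.5),("small",210,242),("bar",201,265.6),("sq",194,292)): print(k,np.median(((c[int(v)-1:int(v)+2,int(u)-1:int(u)+2]).reshape(-1,3)@N)).round(4))
o=np.hstack([cv2.resize(t["color"][...,::-1],(400,300)),cv2.resize(s["color"][...,::-1],(400,300))])
cv2.imwrite("pics/end.png",o)
E
```

```text
t 19.22 pos [0.5551 0.0105 0.1708] y_ang 92.89 z [ 0.501  0.024 -0.865] F [0.3 0.2 0.2] open 0.004
shift mm, target axes [ 33.4  -7.7 -53.1]
large -0.1901
small -0.1909
bar -0.1897
sq -0.1895
```

View pics/end.png

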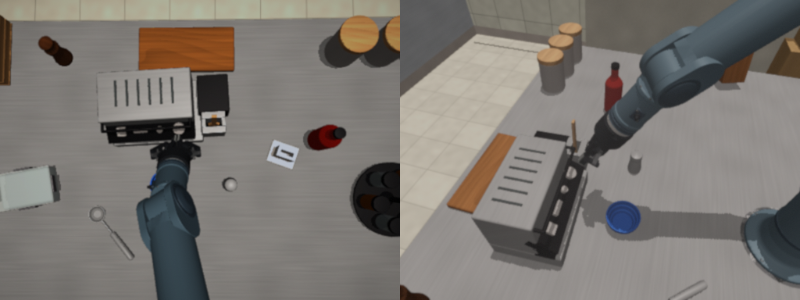

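All keys are up again, the spork stands in the well (right half, (574,135)), and the bottle, cup and shaker are in place. The robot is clear of everything.

```bash
python3 -c "
from station import r
print(r.sign_off())"
```

```text
the job is handed in; nothing more can be done
None
```

The spork stands head down in the well; the bar, small and large keys were pressed fully and released in that order, the square key and bystanders were left alone, and the job was handed in at about 19 s (no verdict came back).

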